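Set the test supply to its rated line and switch its output on

ROBOT

A 6-joint arm with a two-finger parallel gripper is mounted at the origin on the work surface. World frame = base frame: x ahead of the robot, y to its left, z up, the work surface at z = 0. Lengths are in mm, angles in rad, forces in N, time in s.
With the tool pointing down it reaches from about 350 to 775 mm from the base axis. Payload 7.3 kg.
Tool frame: the origin (TCP) lies at the very end of the fingers, on their centre line; the grasp point (between the pads) lies 19 mm behind it; z points along the fingers, y is the line along which they close (so a half turn about z gives the same grasp; the last joint's range is limited). The gripper opens to 92 mm and grips with 3 to 60 N. Pads are 19 mm wide; open, the fingers measure 130 mm over their backs; the gripper's body (75 mm by 190 mm) begins 47 mm behind the grasp point.
Start: joints at [1.155, 0.342, 1.524, -0, 1.275, -0.146], TCP at [139.917, 506.032, 226.741] pointing down, gripper open.
Joint ranges: [-2.53, 2.53], [-0.77, 2.02], [0.04, 2.7], [-1, 4.14], [0.28, 2.66], [-3.11, 3.11]. Speed limits (rad/s): [2.57, 2.57, 3.14, 3.14, 3.14, 3.14].

INTERFACE

Orientations are given as [roll, pitch, yaw] about the fixed x, y, z axes, in that order (R = Rz(yaw) Ry(pitch) Rx(roll)).
In Python, from plant import get_obs, capture, close_job gives the robot as it stands. The module is installed in compiled form; this text tells all that it offers.
- The arm moves only by the shell command python3 -m handwheel 'ROWS'. ROWS is JSON, a list of rows, each a list of 3 entries, a list of its own where there are three numbers: the turn, a rotation vector about the tool's x, y, z in degrees, then the shift along the tool's x, y, z in m, then the opening, from 0 (shut) to 1 (fully open). A call has 1 to 12 rows; each row is the pose to reach, as a shift and turn from the pose commanded when the call began, along the tool's axes at that moment; what a row does not reach only later rows make up. A row lasts 1/10 s, in which the tool goes at most 50 mm and 8.59 degrees, less where a joint would pass 70% of its speed; a pose out of reach is approached as far as the arm can. A call with a gripper value outside its range is refused whole. The fingers move at their own pace and stop on an object; the grip force is fixed at half the most. Time passes only in rows, so rows that repeat a pose let the fingers close. It gives the time, the measured TCP pose, the force, the opening and the grip force at its end, in the units of the state.
- get_obs(): the state, without advancing time (a new reading comes with each control period).
- capture(name): name is "scene" or "top" or "wrist"; returns a dict with "image" (480x640x3 uint8, red, green, blue), "depth" (480x640 float32, mm along the optical axis (not along the pixel's ray), 0 where there is no reading), "fx", "fy", "cx", "cy" (pixels), "k1" (the pictures are not rectified: a ray, as slopes to the right and down, at radius r is drawn at 1 + k1 r^2 times it, then the intrinsics apply), "camera_from_world" (4x4, takes a point from world to camera coordinates). Camera axes: x right, y down, z forward; pixel columns grow to the right and rows downward; lengths in mm; the calibration is good to about 2 mm. A picture is of the moment at which its call begins.
- close_job(): hands the job in; it is judged then, once.
The state is a dict: "time": time; "joint_positions": joint angles; "dq": joint speeds; "tau": joint torques, N m; "tool_pos": TCP position; "tcp_rot": TCP orientation; "contact_force": force on the tool from outside, world axes, zero at the start; "moment": the same for the moment, N m; "grip_width": finger opening in mm; "finger_force": force on a finger pad.
Only numpy, scipy, OpenCV 4.12 (cv2) and the standard library are available. Lean on these libraries where they do the work, as an engineer would, in place of code of your own. Each camera call takes 0.05 s, during which the arm holds its last target. There are 200 camera calls.

TASK

On the test supply, push the dial's grip bar round with a fingertip, without pinching it, until the index mark lines up with the rated line: the longest line of the scale, the one with the arrowhead. Only then press the output button fully in and let it spring back. Leave the dial on its line, do not shove the supply about, and leave everything else as it stands.

Things in the scene. Friction and masses are not known exactly. Their poses are not given: they have to be found in the camera images.
- supply: test supply: grey sheet-metal case loose on rubber feet, about 5.5 kg, 220 mm deep (x), 300 wide (y; 350 over its side handles). Origin: centre of underside, front (meter) faces its -x. Flat top panel 152 mm above the bench; on it, in its frame: dial axis at x 0, y +58 mm, output button at 0, -92, fuse cap at -72, -58 (9 mm tall, 20 across), lamp at +68, -62 (10 tall, 16 across)
- dial (a joint): angle of the dial knob, rad: 0 at the zero stop, growing clockwise seen from above, to 5.236 at the other stop; 3.665 is exactly on the rated line. Starts between 0.3 and 1.7. The index points from the axis at 150 degrees minus this angle, counter-clockwise from the case's +x. Even friction of 0.12 N m (3.4 N at 35 mm), no spring or detents: it stays where left and does not coast
- bar (a point): middle of the knob's grip bar, on the turning axis, 20 mm above the top panel; turns with the knob: x along the bar to the index end, z up. Bar 84 mm long (42 each side of the axis), 12 wide, straight flanks, 6.5 to 33.5 mm above the panel; it stands on a hub 40 mm across (top 16 mm above the panel) and a flat black skirt 108 mm across (top 6.5 mm above the panel)
- index (a point): outer end of the index mark, a white line 4 mm wide on the black skirt, in line with one end of the bar, 54 mm from the axis (a white line on that half of the bar's top points the same way). Turns with the knob
- rated_line (a point): point of the rated line 58 mm from the axis, on the fixed white scale plate round the knob: the longest and broadest of its 21 black lines (22 mm long, 4 wide), the only one with an arrowhead at its outer end. The others are 6 or 11 mm long, 2 wide, 15 degrees apart; all begin 56 mm from the axis
- output (a joint): travel of the output button, m: 0 released, 0.006 fully in; a spring brings it back, about 4 N when fully in. It does not latch
- output_top (a point): centre of the top of the output button, a round grey cap 28 mm across in a steel housing on the top panel, pressed straight down; moves with the cap
- relay: plug-in relay with a clear cover, 36 x 30 x 44 mm tall, loose on the supply's top panel, on the button's side. Not to be disturbed. Origin: centre of its underside
- terminal: small grey terminal block, 22 x 34 x 28 mm tall, loose on the supply's top panel, on the button's side. Not to be disturbed. Origin: centre of its underside
- multimeter: handheld meter lying flat beside the supply, 150 x 76 x 40 mm tall (it has a small selector of its own). Not to be disturbed. Origin: centre of its underside
- driver: cordless driver lying on its side, about 210 x 190 x 58 mm tall. Not to be disturbed. Origin: under the middle of its motor housing, chuck towards its x
- tape: roll of black tape lying flat, 100 mm across, 19 mm tall. Not to be disturbed. Origin: centre of its underside
- wrench: steel wrench lying on the bench, 180 mm long, lying behind the supply. Not to be disturbed. Origin: under it, within its length
- threadlock: small standing bottle, 36 mm across, 100 mm tall. Not to be disturbed. Origin: centre of its underside

How it is judged (in metres and radians):
On the way, in this order (a step that is already met when the one before it is completed fails the run):
1. the dial's index mark stands on the rated line (value of joint dial between 3.605 and 3.725 rad and velocity of joint dial between -0.05 and 0.05 rad/s), for 0.3 s.
2. the output button is pressed in (value of joint output above 0.0045 m and value of joint dial between 3.605 and 3.725 rad), for 0.05 s.
3. the output button has sprung back (value of joint output below 0.001 m), for 0.1 s.
At the end, for the whole second after the job is handed in: The dial is at rest within 0.06 rad (3.4 degrees, about the width of the lines) of the rated line, the output button has been pressed in by at least 4.5 mm while the dial stood there and has sprung back, and the supply has moved less than 15 mm (value of joint dial between 3.605 and 3.725 rad and velocity of joint dial between -0.02 and 0.02 rad/s and value of joint output below 0.001 m and distance of supply from where it was at the start of the episode below 0.015 m and linear speed of supply below 0.01 m/s); the robot touches nothing.
It fails at once if the output button is pressed (over 2 mm) while the dial is not on the rated line (value of joint output above 0.002 m and not (value of joint dial between 3.605 and 3.725 rad)).
It fails at once if the dial's bar is pinched between the fingers (contact force between the fingers and supply above 0.3 N and y of the grasp point in the frame of bar between -0.008 and 0.008 m and x of the grasp point in the frame of bar between -0.048 and 0.048 m and z of the grasp point in the frame of bar below 0.023 m).
It fails at once if the supply is shoved 15 mm or more, lifted or tipped (distance of supply from where it was at the start of the episode above 0.015 m or angle between supply's own z axis and vertical above 0.06 rad).
It fails at once if another thing is moved by more than 25 mm or picked up (distance of any of relay, terminal, multimeter, driver, tape, wrench, threadlock from where it was at the start of the episode above 0.025 m).
It also fails if it takes over 54 s, if anything falls off the work surface, if the arm or the gripper's body presses on something with over 40 N, if the wrist force passes 120 N, or if a joint passes its speed limit or range.

## Working session

There is one attempt and no reset: what is moved stays moved. The work goes in short steps, Python scripts to look and compute and a shell command to move; the robot and the scene stay as the last step left them, time stands still between calls to the robot, and variables do not carry over. Pictures are saved under pics/ and viewed, at most 10 in all, crops included, and the job is handed in when it is done.

```bash
mkdir -p pics; cat > h.py <<'E'
import numpy as np,cv2
from plant import get_obs,capture
def ray(c,u,v):
    x=np.array([(u-c['cx'])/c['fx'],(v-c['cy'])/c['fy']]);y=x.copy()
    for _ in range(20): y=x/(1+c['k1']*(y@y))
    return y
def at_z(c,u,v,z):
    T=np.array(c['camera_from_world']);R=T[:3,:3];t=T[:3,3]
    o=-R.T@t;d=R.T@np.r_[ray(c,u,v),1];return o+d*(z-o[2])/d[2]
def at_d(c,u,v,d=None):
    T=np.array(c['camera_from_world']);R=T[:3,:3];t=T[:3,3]
    if d is None: d=c['depth'][int(v),int(u)]
    return R.T@(np.r_[ray(c,u,v),1]*d-t)
def proj(c,p):
    T=np.array(c['camera_from_world']);q=T[:3,:3]@np.array(p)+T[:3,3];s=q[:2]/q[2];s=s*(1+c['k1']*(s@s))
    return s*[c['fx'],c['fy']]+[c['cx'],c['cy']]
def save(c,n,box=None):
    im=c['image'][:,:,::-1]
    if box: u0,v0,u1,v1=box; im=im[v0:v1,u0:u1]; k=min(800/(u1-u0),600/(v1-v0)); im=cv2.resize(im,None,fx=k,fy=k,interpolation=cv2.INTER_CUBIC)
    cv2.imwrite('pics/'+n+'.png',im)
E
python3 - <<'E'
from h import *
import pickle
for n in('top','scene'):
    c=capture(n);save(c,n+'0');pickle.dump(c,open(n+'0.pkl','wb'))
print(get_obs())
E
```

```text
{'time': 0.1, 'joint_positions': array([ 1.15502645e+00,  3.42643657e-01,  1.52490084e+00,  1.35130795e-05,
        1.27535877e+00, -1.45990203e-01]), 'dq': array([ 0.00051227, -0.00169232, -0.00077593,  0.00033801,  0.00133659,
       -0.00085818]), 'tau': array([ 2.62382426e-03, -4.32003951e+01, -2.44700164e+01,  7.19209132e-02,
        5.25336585e-02, -6.85046984e-05]), 'tool_pos': array([139.75320594, 505.70437741, 226.12652464]), 'tcp_rot': array([-3.14029786e+00, -2.03442992e-04,  2.87180891e+00]), 'contact_force': array([-0.00133213,  0.09112214, -0.31422282]), 'moment': array([0.00299791, 0.01504532, 0.01865058]), 'finger_force': 0.0, 'grip_width': 91.92522638831447}
```

View pics/top0.png

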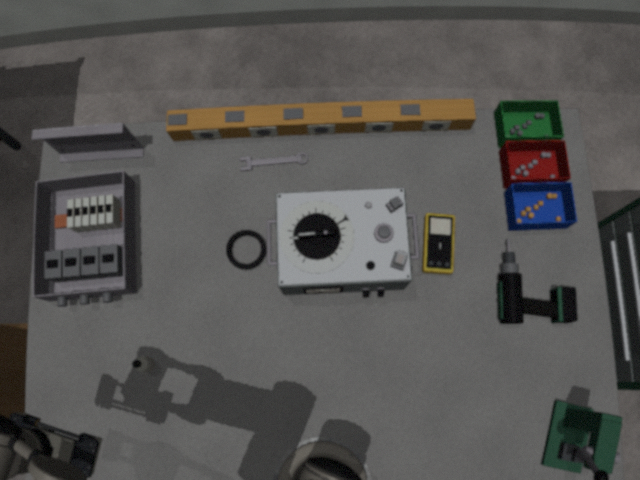

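View pics/scene0.png

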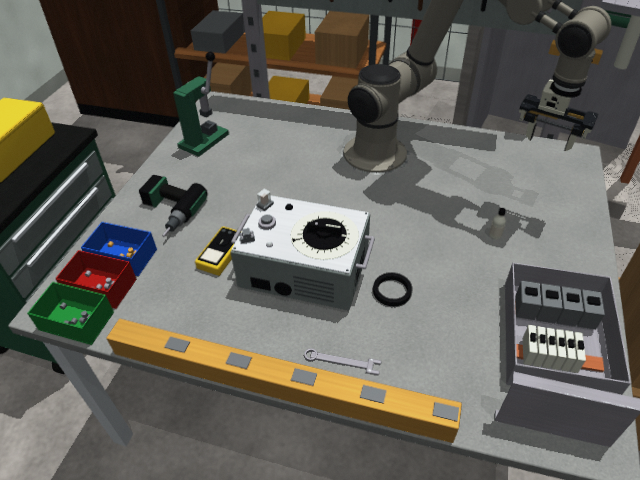

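The top view shows the supply at about (344,240), with the dial at (318,236), its index pointing left and the arrowed line near (345,218). The button is at (384,232), with the relay and terminal at (394,204) and (399,260). The bottle stands near the arm's start position. I'll enlarge the dial area.

```bash
python3 - <<'E'
from h import *
import pickle
c=pickle.load(open('top0.pkl','rb'));save(c,'top0c',(265,180,425,300))
E
```

```text
(no output)
```

View pics/top0c.png

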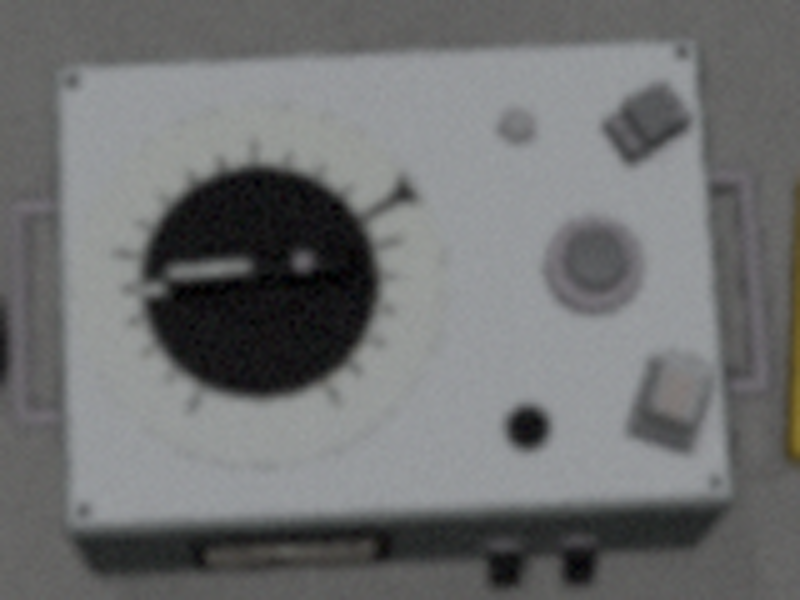

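The crop shows the dial centre at about (260,282), the index end at (145,290) and the rated line running from (362,217) to (405,190). The button is at (597,255), and the panel corners are at (58,68), (693,42), (733,497) and (72,528).

```bash
python3 - <<'E'
from h import *
import pickle
c=pickle.load(open('top0.pkl','rb'))
P=lambda u,v,z:at_z(c,265+u/5,180+v/5,z)
C=np.array([P(58,68,152),P(693,42,152),P(733,497,152),P(72,528,152)])
m=C.mean(0);print(C.round(1),m)
yd=(C[0]+C[3]-C[1]-C[2]);xd=(C[0]+C[1]-C[2]-C[3])
yaw=np.arctan2(yd[1],yd[0])-np.pi/2;yaw2=np.arctan2(xd[1],xd[0]);print(yaw,yaw2,np.linalg.norm(yd)/2,np.linalg.norm(xd)/2)
yw=(yaw+yaw2)/2
R=np.array([[np.cos(yw),-np.sin(yw)],[np.sin(yw),np.cos(yw)]])
for n,p in dict(dial=(0,58),but=(0,-92)).items(): print(n,m[:2]+R@p)
d=P(260,282,158.5);i=P(145,290,158.5);r=P(370,212,152);a=P(405,190,152);b=P(597,255,170)
print('meas dial',d,'idx',i,'rated',r,'but',b)
for q in(i,r,a):print(np.linalg.norm(q-d),(150-np.degrees(np.arctan2(*(q-d)[[1,0]])-yw)))
for (u,v) in((384,231),(330,200),(393,203),(399,257)):print(at_d(c,u,v))
print(c['camera_from_world'])
E
```

```text
[[ 673.3   75.9  152. ]
 [ 674.  -216.4  152. ]
 [ 461.7 -219.6  152. ]
 [ 459.8   73.4  152. ]] [567.18711188 -71.67190178 152.        ]
0.004391537005612456 0.01332808750461889 292.6383484751507 212.94289942125613
dial [566.67324949 -13.67417816]
but [ 568.00220394 -163.66829098]
meas dial [566.63313085 -13.62389249 158.5       ] idx [565.06629316  37.93709345 158.5       ] rated [598.82245757 -64.29599351 152.        ] but [ 570.04112936 -163.94404438  170.        ]
51.58478701556232 58.76705861620458
60.382651289011555 208.0819768712126
79.24438626574542 208.4901013924555
[ 569.67296068 -162.89219089  171.58822564]
[652.48125838 -46.01346294 152.64325649]
[ 631.56100812 -186.3110259   178.79303324]
[ 504.17231122 -189.08622497  197.49215724]
[[-4.00272038e-02 -9.99193190e-01 -3.28513328e-03 -2.58081408e+01]
 [-9.74291635e-01  3.97587406e-02 -2.21754489e-01  5.63552041e+02]
 [ 2.21706188e-01 -5.67553423e-03 -9.75096998e-01  1.27855536e+03]
 [ 0.00000000e+00  0.00000000e+00  0.00000000e+00  1.00000000e+00]]
```

```bash
python3 -m handwheel '[[[0,0,-16.5],[-0.1,-0.072,0],0],[[0,0,-16.5],[-0.2,-0.144,0],0],[[0,0,-16.5],[-0.3,-0.215,0],0],[[0,0,-16.5],[-0.4,-0.287,0],0],[[0,0,-16.5],[-0.511,-0.367,0],0],[[0,0,-16.5],[-0.511,-0.367,0],0],[[0,0,-16.5],[-0.511,-0.367,0],0],[[0,0,-16.5],[-0.511,-0.367,0],0],[[0,0,-16.5],[-0.511,-0.367,0],0],[[0,0,-16.5],[-0.511,-0.367,0],0],[[0,0,-16.5],[-0.511,-0.367,0],0],[[0,0,-16.5],[-0.511,-0.367,0],0]]'
python3 - <<'E'
from h import *
o=get_obs();print(o['tool_pos'],o['tcp_rot'],o['joint_positions'],o['grip_width'])
E
```

```text
time: 1.3
tool_pos: [511.1, 44.3, 226.5]
tcp_rot: [3.141, -0.0, -3.124]
contact_force: [-0.3, 0.9, 0.4]
grip_width: 2.4
finger_force: 0.0
[511.143832    44.33854198 226.4933539 ] [ 3.14129923e+00 -4.31766210e-04 -3.12377528e+00] [-6.30996980e-02  3.20624001e-01  1.55627577e+00  2.70079308e-04
  1.26514697e+00 -1.65179467e+00] 2.4133466109094828
```

```bash
python3 -m handwheel '[[[0,0,0],[0,0,0],0],[[0,0,0],[0,0,0],0]]'
python3 - <<'E'
from h import *
import pickle
c=capture('wrist');save(c,'w1');pickle.dump(c,open('w1.pkl','wb'))
E
```

```text
time: 1.5
tool_pos: [510.3, 45.4, 225.9]
tcp_rot: [3.141, -0.002, -3.126]
contact_force: [-0.7, -0.4, 0.7]
grip_width: 0.5
finger_force: 0.0
```

View pics/w1.png

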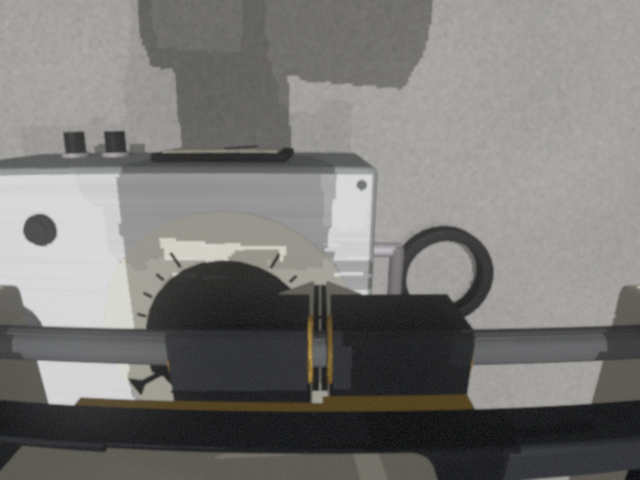

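```bash
python3 - <<'E'
from h import *
import pickle
c=pickle.load(open('w1.pkl','rb'))
for p in((200,365),(300,310),(400,365),(460,300),(320,330),(240,320),(350,300)):print(p,at_d(c,*p).round(1))
E
python3 -m handwheel '[[[0,0,0],[-0.024,-0.03,0],0],[[0,0,0],[-0.024,-0.03,0.02],0],[[0,0,0],[-0.024,-0.03,0.04],0],[[0,0,0],[-0.024,-0.03,0.052],0],[[0,0,0],[-0.024,-0.03,0.052],0],[[0,0,0],[-0.024,-0.03,0.052],0]]'
python3 - <<'E'
from h import *
c=capture('scene');save(c,'s1',(210,180,410,310))
E
```

```text
(200, 365) [481.7  21.1 314.4]
(300, 310) [474.2  40.6 304.3]
(400, 365) [481.1  60.9 314.4]
(460, 300) [607.2 192.9   5. ]
(320, 330) [479.8  45.  302.8]
(240, 320) [474.8  28.3 308.1]
(350, 300) [473.6  51.7 300. ]
time: 2.15
tool_pos: [534.9, 17.5, 175.3]
tcp_rot: [3.142, 0.001, -3.122]
contact_force: [-0.0, 0.7, 0.0]
grip_width: 0.3
finger_force: 0.0
```

View pics/s1.png

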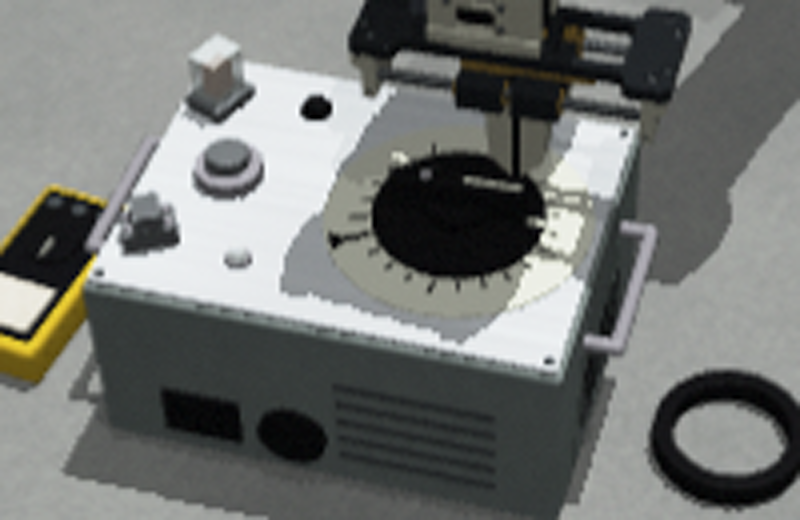

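```bash
cat > plan.py <<'E'
import numpy as np
A=np.array([567,-14.]);
def pose(th,r=30,d=15.5):
    t=np.radians(th);return A+r*np.array([np.cos(t),np.sin(t)])+d*np.array([-np.sin(t),np.cos(t)])
def rel(p0,yaw0,p,yaw):
    y=np.radians(yaw0);D=np.array(p)-p0
    return round(yaw0-yaw,1),round((D@[np.cos(y),np.sin(y)])/1e3,4),round((D@[np.sin(y),-np.cos(y)])/1e3,4)
def call(p0,yaw0,ths,**k):
    for th in ths:print(th,rel(p0,yaw0,pose(th,**k),th+90))
E
python3 - <<'E'
from plan import *
call([534.9,16.5],181,[91,85,79,73,67,61,55,49,43,37,31]);print()
call(pose(31),121,list(range(25,-42,-6)))
E
```

```text
91 (0, np.float64(-0.0161), np.float64(-0.0011))
85 (6, np.float64(-0.0193), np.float64(0.0004))
79 (12, np.float64(-0.0226), np.float64(0.0015))
73 (18, np.float64(-0.0261), np.float64(0.0023))
67 (24, np.float64(-0.0296), np.float64(0.0027))
61 (30, np.float64(-0.0331), np.float64(0.0027))
55 (36, np.float64(-0.0367), np.float64(0.0023))
49 (42, np.float64(-0.0401), np.float64(0.0016))
43 (48, np.float64(-0.0435), np.float64(0.0005))
37 (54, np.float64(-0.0467), np.float64(-0.0009))
31 (60, np.float64(-0.0498), np.float64(-0.0026))

25 (6, np.float64(-0.0032), np.float64(0.0015))
19 (12, np.float64(-0.0066), np.float64(0.0026))
13 (18, np.float64(-0.01), np.float64(0.0033))
7 (24, np.float64(-0.0135), np.float64(0.0037))
1 (30, np.float64(-0.0171), np.float64(0.0037))
-5 (36, np.float64(-0.0206), np.float64(0.0034))
-11 (42, np.float64(-0.0241), np.float64(0.0027))
-17 (48, np.float64(-0.0274), np.float64(0.0016))
-23 (54, np.float64(-0.0307), np.float64(0.0002))
-29 (60, np.float64(-0.0337), np.float64(-0.0016))
-35 (66, np.float64(-0.0366), np.float64(-0.0036))
-41 (72, np.float64(-0.0392), np.float64(-0.006))
```

```bash
python3 -m handwheel '[[[0,0,0],[-0.016,-0.001,0],0],[[0,0,6],[-0.0193,0.0004,0],0],[[0,0,12],[-0.0226,0.0015,0],0],[[0,0,18],[-0.0261,0.0023,0],0],[[0,0,24],[-0.0296,0.0027,0],0],[[0,0,30],[-0.0331,0.0027,0],0],[[0,0,36],[-0.0367,0.0023,0],0],[[0,0,42],[-0.0401,0.0016,0],0],[[0,0,48],[-0.0435,0.0005,0],0],[[0,0,54],[-0.0467,-0.0009,0],0],[[0,0,60],[-0.0498,-0.0026,0],0]]'
python3 - <<'E'
from h import *
c=capture('scene');save(c,'s2',(210,180,410,310))
E
```

```text
time: 3.3
tool_pos: [585.1, 17.1, 175.9]
tcp_rot: [3.139, -0.002, 2.109]
contact_force: [0.4, 6.4, -0.4]
grip_width: 0.6
finger_force: 2.8
```

View pics/s2.png

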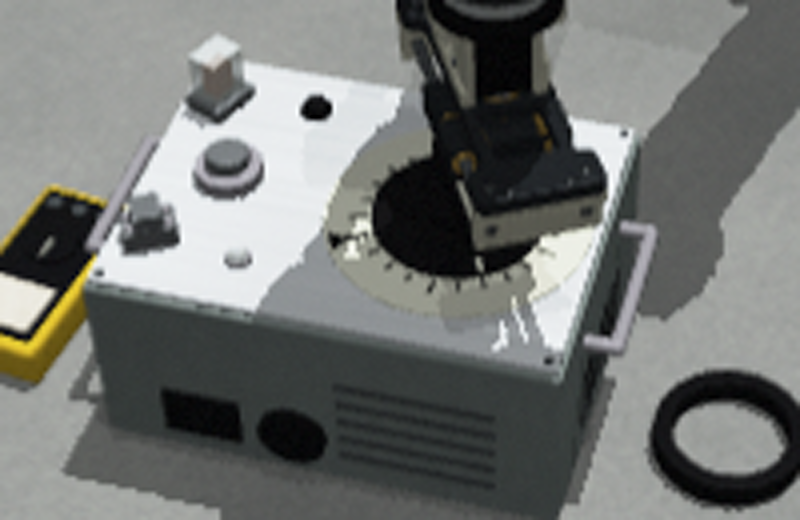

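The index has followed and now sits near (480,265) in the crop, and the supply hasn't moved. I'll keep pushing.

```bash
python3 -m handwheel '[[[0,0,6],[-0.0032,0.0015,0],0],[[0,0,12],[-0.0066,0.0026,0],0],[[0,0,18],[-0.01,0.0033,0],0],[[0,0,24],[-0.0135,0.0037,0],0],[[0,0,30],[-0.0171,0.0037,0],0],[[0,0,36],[-0.0206,0.0034,0],0],[[0,0,42],[-0.0241,0.0027,0],0],[[0,0,48],[-0.0274,0.0016,0],0],[[0,0,54],[-0.0307,0.0002,0],0],[[0,0,60],[-0.0337,-0.0016,0],0],[[0,0,66],[-0.0366,-0.0036,0],0],[[0,0,72],[-0.0392,-0.006,0],0]]'
python3 - <<'E'
from h import *
import pickle
c=capture('scene');save(c,'s3',(250,195,390,300));pickle.dump(c,open('s3.pkl','wb'))
E
```

```text
time: 4.55
tool_pos: [601.2, -19.8, 176.0]
tcp_rot: [3.14, -0.005, 0.852]
contact_force: [4.6, 6.4, -2.0]
grip_width: -0.0
finger_force: 3.5
```

View pics/s3.png

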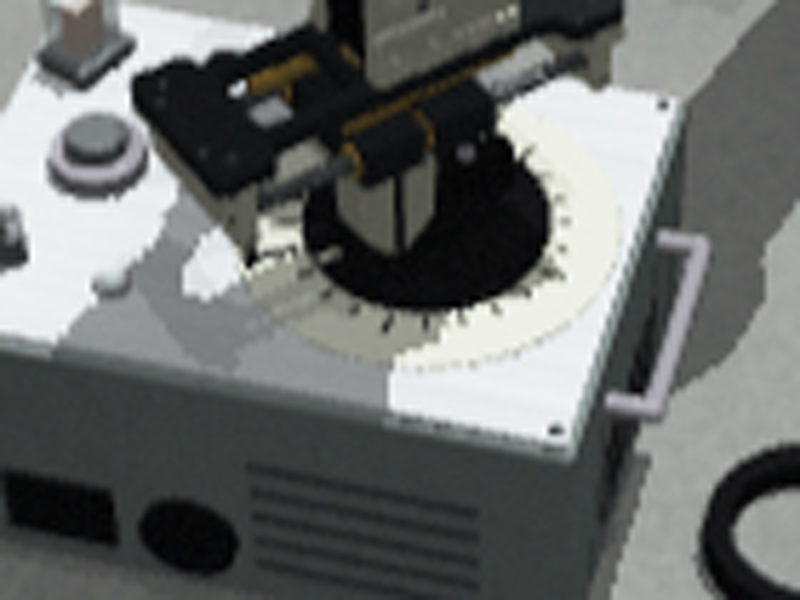

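The index mark runs from about (340,250) to (315,263) in the crop, and the rated line is near (270,250).

```bash
python3 - <<'E'
from h import *
from plan import *
import pickle
c=pickle.load(open('s3.pkl','rb'));k=800/140
for a in (-41,-45,-50,-59.5):
    t=np.radians(a);u=np.array([np.cos(t),np.sin(t)])
    print(a,[((proj(c,[*(A+r*u),z])-[250,195])*k).round(0) for r,z in((44,158.5),(54,158.5),(58,152),(78,152))])
for a in (0,90,180,45):
    t=np.radians(a);u=np.array([np.cos(t),np.sin(t)]);print(a,((proj(c,[*(A+54*u),158.5])-[250,195])*k).round(0))
s=at_z(c,250+315/k,195+262/k,158.5);s2=at_z(c,250+340/k,195+250/k,158.5)
print(s,s2,np.degrees(np.arctan2(*(s[:2]-A)[::-1])),np.degrees(np.arctan2(*(s2[:2]-A)[::-1])))
E
```

```text
-41 [array([333., 249.]), array([313., 258.]), array([306., 273.]), array([265., 292.])]
-45 [array([330., 244.]), array([309., 253.]), array([301., 267.]), array([259., 284.])]
-50 [array([326., 239.]), array([304., 246.]), array([296., 259.]), array([253., 273.])]
-59.5 [array([321., 227.]), array([298., 232.]), array([289., 244.]), array([244., 253.])]
0 [384. 296.]
90 [542. 231.]
180 [454. 126.]
45 [482. 287.]
[609.73202872 -48.02242319 158.5       ] [600.13633251 -39.90108606 158.5       ] -38.52613210846701 -38.013038568832066
```

```bash
python3 - <<'E'
from plan import *
call(pose(-41),49,[-45,-49,-53,-56,-58.5]);call(pose(-41),49,[-58.5],d=35)
E
```

```text
-45 (4, np.float64(-0.0021), np.float64(0.001))
-49 (8, np.float64(-0.0043), np.float64(0.0019))
-53 (12, np.float64(-0.0066), np.float64(0.0026))
-56 (15, np.float64(-0.0083), np.float64(0.003))
-58.5 (17.5, np.float64(-0.0097), np.float64(0.0033))
-58.5 (17.5, np.float64(0.0089), np.float64(0.0091))
```

```bash
python3 -m handwheel '[[[0,0,4],[-0.0021,0.001,0],0],[[0,0,8],[-0.0043,0.0019,0],0],[[0,0,12],[-0.0066,0.0026,0],0],[[0,0,15],[-0.0083,0.003,0],0],[[0,0,17.5],[-0.0097,0.0033,0],0],[[0,0,17.5],[-0.0097,0.0033,0],0],[[0,0,17.5],[-0.0097,0.0033,0],0]]'
python3 -m handwheel '[[[0,0,0],[0.018,0,0],0],[[0,0,0],[0.02,0,-0.03],0],[[0,0,0],[0.02,0,-0.065],0],[[0,0,0],[0.02,0,-0.065],0]]'
```

```text
time: 5.3
tool_pos: [597.2, -29.6, 176.0]
tcp_rot: [3.141, -0.004, 0.551]
contact_force: [3.5, 4.1, -1.2]
grip_width: 0.7
finger_force: 2.4
time: 5.7
tool_pos: [615.6, -20.6, 246.3]
tcp_rot: [3.134, -0.009, 0.551]
contact_force: [0.7, 0.5, 0.4]
grip_width: 0.3
finger_force: 0.0
```

```bash
python3 -m handwheel '[[[0,0,-8],[-0.02,0.017,0],0],[[0,0,-16],[-0.04,0.034,0],0],[[0,0,-24],[-0.06,0.052,0],0],[[0,0,-32],[-0.08,0.069,0],0],[[0,0,-40],[-0.1,0.086,0],0],[[0,0,-48],[-0.114,0.098,0],0],[[0,0,-56],[-0.114,0.098,0],0],[[0,0,-58.4],[-0.114,0.098,0],0],[[0,0,-58.4],[-0.114,0.098,0],0],[[0,0,-58.4],[-0.114,0.098,0],0],[[0,0,-58.4],[-0.114,0.098,0],0]]'
python3 - <<'E'
from h import *
import pickle
for n in ('wrist','top','scene'):
  c=capture(n);pickle.dump(c,open(n+'4.pkl','wb'))
  if n=='wrist':save(c,'w4')
  print(n,proj(c,[567,-14,158.5]))
E
```

```text
time: 6.8
tool_pos: [567.2, -163.6, 239.9]
tcp_rot: [3.141, 0.0, 1.569]
contact_force: [0.3, 0.5, -0.5]
grip_width: 0.3
finger_force: 0.0
wrist [318.42031292 -15.17201761]
top [317.16247755 236.23424275]
scene [323.52674652 231.45658569]
```

View pics/w4.png

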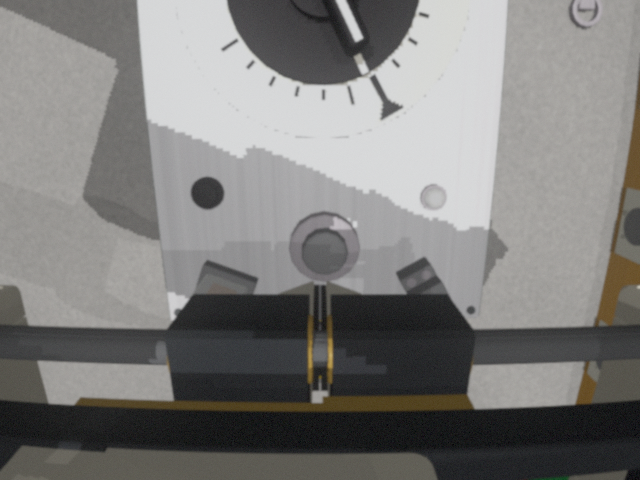

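This view shows the index ending at about (367,76), just short of the rated line, which runs from (373,80) to (392,110). The button is at (324,250). I'll enlarge it.

```bash
python3 - <<'E'
from h import *
import pickle
c=pickle.load(open('wrist4.pkl','rb'));save(c,'w4c',(300,0,440,105))
for p in((324,250),(318,245),(330,255),(296,245),(351,245),(322,216),(345,222),(250,220),(300,230)):print(p,at_d(c,*p).round(1))
print(at_z(c,324,250,172))
E
```

```text
(324, 250) [ 569.7 -159.6  172.9]
(318, 245) [ 566.2 -156.3  173.6]
(330, 255) [ 573.2 -162.6  173.3]
(296, 245) [ 552.8 -159.3  163.7]
(351, 245) [ 586.4 -159.8  162.2]
(322, 216) [ 568.6 -141.7  162. ]
(345, 222) [ 582.5 -145.3  162.3]
(250, 220) [ 523.3 -146.4  151.3]
(300, 230) [ 555.4 -149.9  163.5]
[ 569.7118793  -159.88514559  172.        ]
```

View pics/w4c.png

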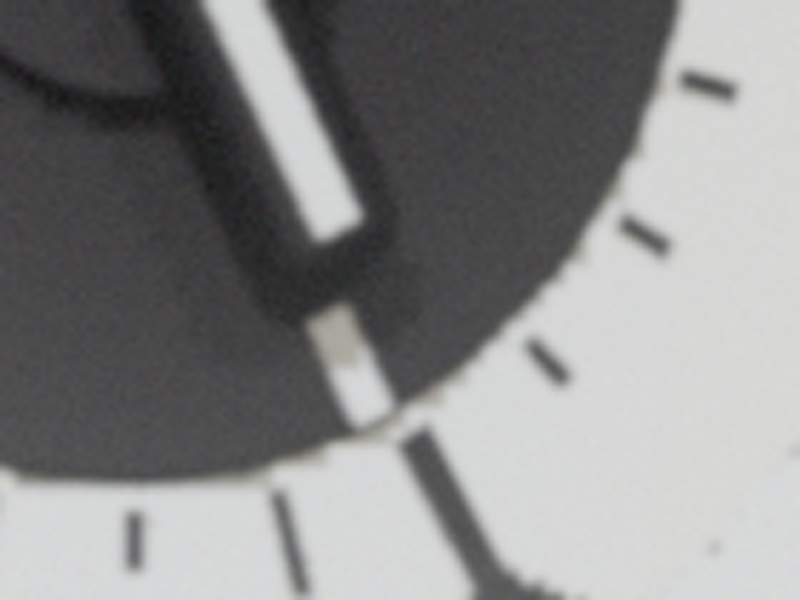

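```bash
python3 - <<'E'
from h import *
import pickle
c=pickle.load(open('wrist4.pkl','rb'));k=800/140
P=lambda u,v,z:at_z(c,300+u/k,v/k,z)[:2]
i1,i2=P(327,318,158.5),P(376,414,158.5);b1,b2=P(235,0,185.5),P(338,227,185.5);r1,r2=P(414,436,152),P(485,580,152)
ang=lambda a,b:np.degrees(np.arctan2(*(b-a)[::-1]))
print('dirs idx',ang(i1,i2),'bar',ang(b1,b2),'rated',ang(r1,r2))
tk=[P(135,513,152),P(135,568,152),P(683,76,152),P(735,92,152),P(280,494,152),P(300,590,152),P(530,340,152),P(568,380,152),P(624,222,152),P(668,250,152),r1,r2]
# centre: least-squares intersection of the tick lines
M=np.zeros((2,2));v=np.zeros(2)
for a,b in zip(tk[::2],tk[1::2]):
    d=(b-a)/np.linalg.norm(b-a);Q=(np.eye(2)-np.outer(d,d))*np.linalg.norm(b-a)**2;M+=Q;v+=Q@a
C=np.linalg.solve(M,v);print('C',C)
for C in (C,np.array([567,-14]),np.array([570,-10.5])):print(ang(C,i2),ang(C,i1),ang(C,b2),ang(C,r1),ang(C,r2),np.linalg.norm(r1-C),np.linalg.norm(i2-C),[round(ang(C,t),1) for t in tk[:10:2]])
E
```

```text
dirs idx -61.0592783376822 bar -63.96954761772698 rated -61.501008590377694
C [571.72364473 -13.22408405]
-65.0614773989616 -66.05448227730375 -66.25248939191772 -61.266154193968255 -61.319329142696255 54.68563998382017 51.42666071032468 [np.float64(-92.0), np.float64(-14.3), np.float64(-76.6), np.float64(-45.6), np.float64(-30.1)]
-60.06317073220308 -59.82430551837118 -59.452158549362274 -56.67917131580205 -57.74368282214125 56.45694832680867 52.91601960217485 [np.float64(-87.1), np.float64(-12.4), np.float64(-71.7), np.float64(-41.7), np.float64(-27.1)]
-64.6268804804389 -65.4485690051172 -65.57869259119744 -61.06645243713102 -61.160559462850614 57.90326605054995 54.625091704765936 [np.float64(-90.2), np.float64(-16.5), np.float64(-75.6), np.float64(-46.3), np.float64(-31.6)]
```

Relative to the rated line, the index is about 3.5° too far clockwise. Its true axis is about 2.5 mm from my first estimate, which fits the overshoot. I'll nudge it back from the other flank. First I'll check that the supply hasn't shifted.

```bash
python3 - <<'E'
from h import *
import pickle
a=pickle.load(open('scene0.pkl','rb'))['image'];b=pickle.load(open('scene4.pkl','rb'))['image']
for (u0,v0,u1,v1) in((232,255,262,292),(340,268,375,305),(285,275,330,300)):
    r=cv2.matchTemplate(b[v0-6:v1+6,u0-6:u1+6],a[v0:v1,u0:u1],cv2.TM_CCOEFF_NORMED);print(cv2.minMaxLoc(r)[1::2])
E
python3 -m handwheel '[[[0,0,8],[0.02,-0.002,0],0],[[0,0,16],[0.04,-0.004,0],0],[[0,0,24],[0.06,-0.006,0],0],[[0,0,32],[0.08,-0.008,0],0],[[0,0,40],[0.1,-0.009,0],0],[[0,0,48],[0.11,-0.009,0],0],[[0,0,56],[0.11,-0.009,0],0],[[0,0,60.4],[0.11,-0.009,0],0],[[0,0,60.4],[0.11,-0.009,0.02],0],[[0,0,60.4],[0.11,-0.009,0.045],0],[[0,0,60.4],[0.11,-0.009,0.064],0],[[0,0,60.4],[0.11,-0.009,0.064],0]]'
python3 -m handwheel '[[[0,0,0],[0,0,0],0],[[0,0,0],[0,0,0],0]]'
```

```text
(0.9249934554100037, (6, 6))
(0.9995799660682678, (6, 6))
(0.9917219281196594, (6, 6))
time: 8.15
tool_pos: [556.6, -53.4, 173.2]
tcp_rot: [-3.138, 0.004, 0.515]
contact_force: [-0.1, 0.2, -0.2]
grip_width: 0.7
finger_force: 0.0
time: 8.35
tool_pos: [559.0, -54.0, 177.1]
tcp_rot: [3.14, -0.002, 0.516]
contact_force: [0.3, 0.3, -0.1]
grip_width: 0.7
finger_force: 0.0
```

```bash
python3 -m handwheel '[[[0,0,0],[0.008,0,0],0],[[0,0,0],[0.011,0,0],0],[[0,0,0],[0.013,0,0],0],[[0,0,0],[0.014,0,0],0],[[0,0,0],[0.014,0,0],0],[[0,0,0],[0.014,0,0],0]]'
python3 -m handwheel '[[[0,0,0],[-0.018,0,0],0],[[0,0,0],[-0.02,0,-0.03],0],[[0,0,0],[-0.02,0,-0.066],0],[[0,0,0],[-0.02,0,-0.066],0],[[0,0,0],[-0.02,0,-0.066],0]]'
```

```text
time: 8.95
tool_pos: [570.2, -47.4, 176.0]
tcp_rot: [3.141, 0.001, 0.516]
contact_force: [-3.6, -3.9, 4.2]
grip_width: 0.3
finger_force: 2.4
time: 9.45
tool_pos: [553.5, -56.4, 242.2]
tcp_rot: [3.141, -0.002, 0.516]
contact_force: [-0.4, 0.2, -0.8]
grip_width: 0.2
finger_force: 0.0
```

```bash
python3 -m handwheel '[[[0,0,-8],[-0.005,0.015,-0.02],0],[[0,0,-16],[-0.01,0.03,-0.02],0],[[0,0,-24],[-0.015,0.045,-0.02],0],[[0,0,-32],[-0.02,0.06,-0.02],0],[[0,0,-40],[-0.025,0.075,-0.02],0],[[0,0,-48],[-0.03,0.085,-0.02],0],[[0,0,-56],[-0.03,0.085,-0.02],0],[[0,0,-60.4],[-0.03,0.085,-0.02],0],[[0,0,-60.4],[-0.03,0.085,-0.02],0],[[0,0,-60.4],[-0.03,0.085,-0.02],0]]'
python3 - <<'E'
from h import *
import pickle
c=capture('wrist');pickle.dump(c,open('w5.pkl','wb'));save(c,'w5c',(300,0,440,105));print(at_d(c,324,250))
E
```

```text
time: 10.45
tool_pos: [568.6, -145.2, 260.5]
tcp_rot: [-3.14, -0.001, 1.568]
contact_force: [0.5, -0.3, 0.1]
grip_width: 0.3
finger_force: 0.0
[ 571.19140907 -148.45735133  170.10363872]
```

View pics/w5c.png

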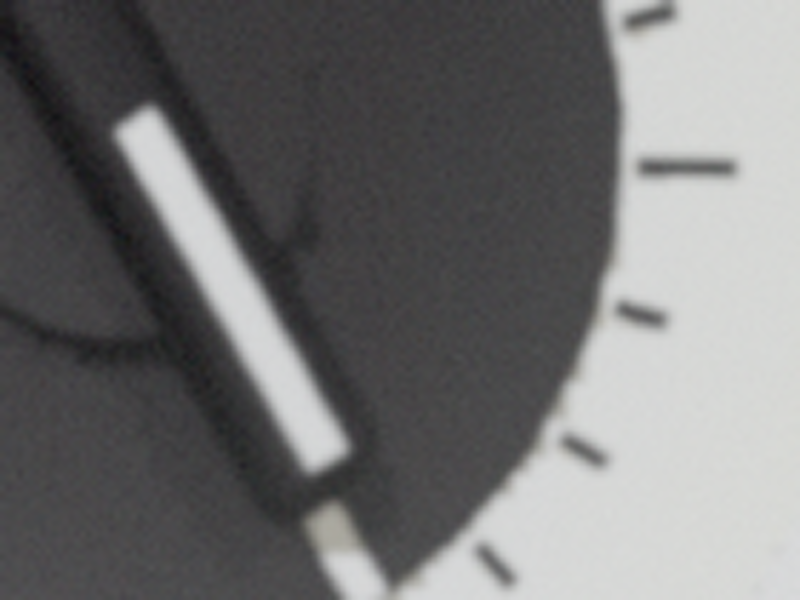

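The crop shows the bar line from (133,116) to (332,462) and the index from (325,515) to (365,590), but it cut off the rated line. I'll get that line's angle numerically from the full frame.

```bash
cat > ang.py <<'E'
from h import *
import pickle,sys
from scipy.optimize import minimize
c=pickle.load(open(sys.argv[1],'rb'));g=cv2.GaussianBlur(cv2.cvtColor(c['image'],cv2.COLOR_RGB2GRAY),(0,0),.6).astype(np.float32)
def samp(C,r,a,z):
    uv=np.array([[proj(c,[C[0]+q*np.cos(t),C[1]+q*np.sin(t),z]) for t in a] for q in r],np.float32)
    return cv2.remap(g,uv[...,0],uv[...,1],cv2.INTER_LINEAR,borderMode=cv2.BORDER_REPLICATE)
# centre: sharpest skirt edge (r 54, z 158.5)
a=np.radians(np.arange(-120,-5,1.))
f=lambda C:-(samp(C,[56.5],a,157).mean()-samp(C,[51.5],a,158.5).mean())+0.0
best=min(((f((x,y)),x,y) for x in np.arange(564,577,1) for y in np.arange(-19,-4,1)));C=np.array(best[1:])
C=minimize(f,C,method='Nelder-Mead').x;print('C',C,best)
aa=np.arange(-110,-5,.25)
def cen(p,lo,hi):
    m=(aa>=lo)&(aa<=hi);w=p[m]-np.median(p[m]);w[w<.4*w.max()]=0;return round((w*aa[m]).sum()/w.sum(),2)
for D in ([0,0],[1,0],[0,1],[-1,0],[0,-1]):
    K=C+D
    t=255-samp(K,[58,59.5,61],np.radians(aa),152).mean(0);L=255-samp(K,[70,72],np.radians(aa),152).mean(0)
    i=samp(K,[46,48,50,52],np.radians(aa),158.5).mean(0)
    print(D,'ticks',[cen(t,x-6,x+6) for x in (-91,-76,-61,-46,-31,-16)],'rated far',cen(L,-68,-52),'index',cen(i,-72,-48))
E
for f in wrist4 w5;do python3 ang.py $f.pkl;done
```

```text
C [568.56743586 -11.57317878] (np.float32(-122.77856), np.int64(568), np.int64(-12))
[0, 0] ticks [np.float64(-89.13), np.float64(-74.3), np.float64(-59.5), np.float64(-44.74), np.float64(-29.97), np.float64(-15.12)] rated far -59.58 index -63.23
[1, 0] ticks [np.float64(-90.12), np.float64(-75.26), np.float64(-60.3), np.float64(-45.46), np.float64(-30.46), np.float64(-15.29)] rated far -60.24 index -64.25
[0, 1] ticks [np.float64(-89.14), np.float64(-74.62), np.float64(-59.99), np.float64(-45.46), np.float64(-30.76), np.float64(-16.02)] rated far -59.91 index -63.74
[-1, 0] ticks [np.float64(-88.22), np.float64(-73.47), np.float64(-58.72), np.float64(-44.03), np.float64(-29.48), np.float64(-14.87)] rated far -58.86 index -62.22
[0, -1] ticks [np.float64(-89.14), np.float64(-74.04), np.float64(-59.01), np.float64(-44.02), np.float64(-29.05), np.float64(-14.21)] rated far -59.12 index -62.72
C [568.58017364 -11.2818895 ] (np.float32(-122.291534), np.int64(569), np.int64(-11))
[0, 0] ticks [np.float64(-89.24), np.float64(-74.48), np.float64(-59.73), np.float64(-45.0), np.float64(-30.23), np.float64(-15.47)] rated far -59.73 index -59.25
[1, 0] ticks [np.float64(-90.16), np.float64(-75.38), np.float64(-60.52), np.float64(-45.72), np.float64(-30.72), np.float64(-15.72)] rated far -60.39 index -60.25
[0, 1] ticks [np.float64(-89.24), np.float64(-74.74), np.float64(-60.15), np.float64(-45.71), np.float64(-31.03), np.float64(-16.37)] rated far -60.13 index -59.8
[-1, 0] ticks [np.float64(-88.32), np.float64(-73.52), np.float64(-58.88), np.float64(-44.28), np.float64(-29.75), np.float64(-15.22)] rated far -59.01 index -58.25
[0, -1] ticks [np.float64(-89.24), np.float64(-74.23), np.float64(-59.23), np.float64(-44.28), np.float64(-29.37), np.float64(-14.5)] rated far -59.28 index -58.7
```

The image check puts the index 0.4–0.5° from the rated line, well within tolerance. Next I'll press the button, starting by hovering just above it.

```bash
python3 -m handwheel '[[[0,0,0],[-0.0163,0.001,0],0],[[0,0,0],[-0.0163,0.001,0.035],0],[[0,0,0],[-0.0163,0.001,0.06],0],[[0,0,0],[-0.0163,0.001,0.08],0],[[0,0,0],[-0.0163,0.001,0.08],0],[[0,0,0],[-0.0163,0.001,0.08],0]]'
python3 -m handwheel '[[[0,0,0],[0,0,0.004],0],[[0,0,0],[0,0,0.008],0],[[0,0,0],[0,0,0.011],0],[[0,0,0],[0,0,0.013],0],[[0,0,0],[0,0,0.0135],0],[[0,0,0],[0,0,0.0135],0]]'
```

```text
time: 11.1
tool_pos: [570.0, -162.6, 182.1]
tcp_rot: [3.141, 0.0, 1.569]
contact_force: [0.3, -0.6, 0.2]
grip_width: 0.2
finger_force: 0.0
time: 11.7
tool_pos: [570.3, -162.1, 168.8]
tcp_rot: [3.14, 0.001, 1.57]
contact_force: [1.1, -1.4, 3.8]
grip_width: 0.3
finger_force: 1.8
```

```bash
python3 -m handwheel '[[[0,0,0],[0,0,0.001],0],[[0,0,0],[0,0,0.0015],0],[[0,0,0],[0,0,0.0015],0]]'
python3 -m handwheel '[[[0,0,0],[0,0,0.001],0],[[0,0,0],[0,0,0.001],0],[[0,0,0],[0,0,0.001],0]]'
```

```text
time: 12.0
tool_pos: [570.3, -162.2, 168.1]
tcp_rot: [3.139, 0.001, 1.57]
contact_force: [-0.7, -0.7, 8.6]
grip_width: 0.3
finger_force: 4.7
time: 12.3
tool_pos: [570.4, -162.2, 168.0]
tcp_rot: [3.139, 0.001, 1.57]
contact_force: [-2.5, -0.3, 14.9]
grip_width: 0.3
finger_force: 7.2
```

That's the hard stop: the force rises while z stays put. I'll lift off and check.

```bash
python3 -m handwheel '[[[0,0,0],[0,0,-0.01],0],[[0,0,0],[0,0,-0.03],0],[[0,0,0],[0.005,0,-0.06],0],[[0,0,0],[0.016,0,-0.094],0],[[0,0,0],[0.016,0,-0.094],0],[[0,0,0],[0.016,0,-0.094],0],[[0,0,0],[0.016,0,-0.094],0]]'
python3 - <<'E'
from h import *
import pickle
c=capture('wrist');pickle.dump(c,open('w6.pkl','wb'))
a=pickle.load(open('w5.pkl','rb'))
for d in(a,c):
    p=proj(d,[570,-160,172]).astype(int);print(p,[at_d(d,p[0]+i,p[1]+j)[2].round(1) for i in(-4,0,4) for j in(-4,0)])
a=pickle.load(open('scene0.pkl','rb'))['image'];b=capture('scene')['image']
for (u0,v0,u1,v1) in((340,268,375,305),(285,275,330,300)):
    r=cv2.matchTemplate(b[v0-6:v1+6,u0-6:u1+6],a[v0:v1,u0:u1],cv2.TM_CCOEFF_NORMED);print(cv2.minMaxLoc(r)[1::2])
E
python3 ang.py w6.pkl | head -2
```

```text
time: 13.0
tool_pos: [569.0, -145.6, 258.1]
tcp_rot: [-3.139, -0.001, 1.57]
contact_force: [-0.2, 0.5, 0.6]
grip_width: 0.1
finger_force: 0.0
[322 267] [np.float64(173.2), np.float64(173.7), np.float64(172.9), np.float64(173.7), np.float64(173.6), np.float64(173.3)]
[321 268] [np.float64(173.2), np.float64(173.4), np.float64(172.3), np.float64(173.0), np.float64(171.5), np.float64(173.0)]
(0.9995865225791931, (6, 6))
(0.9916539788246155, (6, 6))
C [568.74221108 -11.31547169] (np.float32(-121.2384), np.int64(569), np.int64(-11))
[0, 0] ticks [np.float64(-89.39), np.float64(-74.62), np.float64(-59.85), np.float64(-45.01), np.float64(-30.25), np.float64(-15.47)] rated far -59.78 index -59.31
```

```bash
python3 -c "from plant import close_job;print(close_job())"
```

```text
the job is handed in; nothing more can be done
None
```

The job is handed in (the verdict was not reported back): the dial was left about 0.5° from the rated line, the output button was pressed to its stop and sprang back, the supply showed no visible shift, and the arm touched nothing else I know of.

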